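# Lock the turntable and unscrew the paint jar's lid

### The arm

A 6-joint arm with a two-finger parallel gripper is mounted at the origin on the work surface. World frame = base frame: x ahead of the robot, y to its left, z up, the work surface at z = 0. Lengths are in m, angles in rad, forces in N, time in s.
With the tool pointing down it reaches from about 0.35 to 0.975 m from the base axis. Payload 4.9 kg.
Tool frame: the origin (TCP) lies at the very end of the fingers, on their centre line; the grasp point (between the pads) lies 19 mm behind it; z points along the fingers, y is the line along which they close (so a half turn about z gives the same grasp; the last joint's range is limited). The gripper opens to 85 mm and grips with 20 to 120 N. Pads are 22 mm wide; open, the fingers measure 114 mm over their backs; the gripper's body (76 mm by 85 mm) begins 54 mm behind the grasp point. The pads swing forward as they close: fully open they stand 13 mm farther back than shut.
Start: joints at [-1.361, 0.053, 1.613, -0, 1.476, -0.119], TCP at [0.202, -0.592, 0.231] pointing down, gripper open.
Joint ranges: [-3.01, 3.01], [-1.01, 2.22], [0.06, 2.58], [-1.02, 4.17], [0.09, 2.62], [-3.14, 3.14]. Speed limits (rad/s): [2.57, 2.57, 3.14, 3.14, 3.14, 3.14].

### API

Orientations are given as a rotation vector (axis times angle).
In Python, from station import get_obs, optics, ctrl gives the robot as it stands.
- The arm moves only by the shell command python3 -m pendant 'ROWS' [FORCE]. ROWS is JSON, a list of rows, each a list of 3 entries, a list of its own where there are three numbers: the shift along the tool's x, y, z in mm, then the turn, a rotation vector about the tool's x, y, z in rad, then the opening, from 0 (shut) to 1 (fully open). A call has 1 to 12 rows; each row shifts and turns the commanded pose from where the row before left it, along the tool's axes as they then stand; what a row does not reach is not made up. A row lasts 1/12 s, in which the tool goes at most 41.7 mm and 7.16 degrees, less where a joint would pass 70% of its speed; a pose out of reach is approached as far as the arm can. A call is refused whole if a number of a shift passes 41.7 or a number of a turn 0.125, either way. A call with a gripper value outside its range is refused whole. The fingers move at their own pace and stop on an object; FORCE is the grip in N (left out, the last holds). Time passes only in rows, so rows that do not move let the fingers close. It gives the time, the measured TCP pose, the force, the opening and the grip force at its end, in the units of the state.
- get_obs(): the state, without advancing time (a new reading comes with each control period).
- optics.get_image(name): name is "scene" or "side" or "wrist"; returns the picture (420x560x3 uint8, red, green, blue); there is no depth.
- optics.camera_model(name): a dict with "fx", "fy", "cx", "cy" (pixels), "cam_to_world" (4x4, takes a point from camera to world coordinates). Camera axes: x right, y up, looking along -z (the intrinsics and any distortion apply to the point x, -y, -z); pixel columns grow to the right and rows downward; lengths in m; the calibration is good to about 2 mm. A picture is of the moment at which its call begins: read the wrist's pose just before it. camera_model takes no time and is no camera call; for the wrist camera it gives the pose at the moment of the call.
- ctrl.finish_job(): hands the job in; it is judged then, once.
The state is a dict: "t": time; "q": joint angles; "dq": joint speeds; "effort": joint torques, N m; "tool_pos": TCP position; "tool_rot": TCP orientation; "contact_force": force on the tool from outside, world axes, zero at the start; "wrist_torque": the same for the moment, N m; "opening": finger opening in m; "grip_force": force on a finger pad.
Only numpy, scipy, OpenCV 4.12 (cv2) and the standard library are available. Lean on these libraries where they do the work, as an engineer would, in place of code of your own. Each camera call takes 0.05 s, during which the arm holds its last target. There are 200 camera calls.

### The job

The paint jar is clamped on a free-turning turntable: lift the flat locking plate out of its wooden rest, slide it fully down into the slot of the jar stand so that the turntable is braced, and let go of it. Then unscrew the tight lid gently (anticlockwise from above), stop turning as soon as its threads come free, lift it straight up and finish while still holding it level, about 2 cm clear above the jar's mouth, with the plate still fully home. Leave the cyclists, the rinse cup and the small paint pot alone.

Things in the scene. Friction and masses are not known exactly. Their poses are not given: they have to be found in the camera images.
- stand: Grey fixed jar stand. Origin: on the bench under the jar's axis, z up. A round base (radius 62, 12 mm high) carries the turntable with the jar; along the stand's own +x lies the slotted bracket (58 to 112 mm from the axis, walls up to z = 52 mm, sloping lead-ins up to z = 58 mm).
- slot (a point): Centre of the slot's floor in the stand, 12 mm above the bench, 69.5 mm from the jar's axis along the stand's x; axes as the stand's. Slot 10 mm wide (y), 61 long (x), open on top. It takes the plate upright, plate's x along stand's x, either way round; the plate's inner end drops into the turntable's fork (12 mm gap, tops at z = 34). Plate home: its origin is here, its top at z = 86.
- turntable (a joint): Turn of the turntable and jar about the vertical axis (rad, anticlockwise from above positive). Starts at 0 with its fork in line with the slot; turns freely (0.03 N m) until the plate is in the slot, then has about 0.04 rad of play either way.
- jar_mouth (a point): Centre of the rim of the jar's neck, 101.5 mm above the bench, on the turntable's axis. White plastic jar: body radius 30, from z = 30 to its shoulder at z = 88 mm, neck 34 mm across and 13.5 mm high.
- lid: Round metal screw lid with fine ribs, 52 mm across, 28 high, about 60 g, loose; origin at the centre of its lower edge, z up. Screwed on, its lower edge is 91.5 mm above the bench (10 below the jar's mouth), and its x points 60 degrees (within 6) clockwise of the stand's x. A springy seal presses it up with about 10 N: it turns at some 0.3 N m. Grip it from above across any diameter.
- plate: Flat plain steel locking plate, 55 (x) by 8 (y) by 74 mm (z), about 150 g, loose, standing upright on its 55 x 8 edge in the wooden rest, its lower edge 10 mm above the bench and its top at 84 mm. Origin: centre of its lower edge face. Grip it across its 8 mm thickness near the top.
- rest: Fixed wooden rest block, 90 (x) by 50 (y) by 28 mm high, with a groove 12 mm wide and 58 mm long along its x, 18 mm deep. Origin under its centre on the bench.
- cyclist_a: Bare metal cyclist figure, base 74 by 26 mm, 80 mm high, loose; bystander. Origin under its base.
- cyclist_b: The same kind of cyclist figure; bystander.
- rinse_cup: White cup, 72 mm across, 75 mm high, loose; bystander. Origin under its centre.
- paint_pot: Small closed paint pot, 40 mm across, 45 mm high, loose; bystander. Origin under its centre.
- lid_top (a point): Centre of the lid's top, about 119.5 mm above the bench when screwed on. Quick thread with three lugs inside the lid: turned anticlockwise from above, relative to the jar, the lid comes free after about 53 degrees (47 to 59 as the start varies); at 86 to 98 degrees it strikes the next thread. About 74 degrees, and 3 more for the turntable's play, is right.
Mind the look-alikes: they are no part of the job. There is more than one size of the plate; the one meant has the size given above. Leave any blue look-alike of the lid alone.

How it is judged:
By the outcome, as a careful person would: the job done as asked, in the order asked, and still so for the second after the job is handed in, while the arm keeps its last pose, push and grip.
It also fails if it takes over 53 s, if anything falls off the work surface, if the arm or the gripper's body presses on something with over 40 N, if the wrist force passes 120 N, or if a joint passes its speed limit or range.

## Working session

There is one attempt and no reset: what is moved stays moved. The work goes in short steps, Python scripts to look and compute and a shell command to move; the robot and the scene stay as the last step left them, time stands still between calls to the robot, and variables do not carry over. Pictures are saved under pics/ and viewed, at most 10 in all, crops included, and the job is handed in when it is done.

```bash
ls; mkdir -p pics
python3 - <<'E'
from station import get_obs, optics
import cv2, numpy as np
o=get_obs(); print({k:np.round(v,3).tolist() for k,v in o.items()})
for n in("scene","side","wrist"):
    m=optics.camera_model(n); print(n,{k:np.round(v,3).tolist() for k,v in m.items()})
    cv2.imwrite(f"pics/{n}0.png",cv2.cvtColor(optics.get_image(n),cv2.COLOR_RGB2BGR))
E
```

```text
pics
{'t': 0.0, 'q': [-1.361, 0.053, 1.614, 0.0, 1.476, -0.119], 'dq': [-0.0, 0.001, 0.001, 0.001, -0.0, -0.0], 'effort': [-0.002, -39.369, -37.018, -0.0, 0.007, -0.0], 'tool_pos': [0.202, -0.591, 0.23], 'tool_rot': [-3.097, -0.514, 0.0], 'contact_force': [0.745, -0.238, 0.233], 'wrist_torque': [0.021, -0.004, 0.01], 'grip_force': 0.0, 'opening': 0.085}
scene {'fx': 522.851, 'fy': 522.851, 'cx': 281.991, 'cy': 211.359, 'cam_to_world': [[0.823, -0.454, 0.342, 0.927], [0.568, 0.659, -0.494, -0.54], [-0.001, 0.6, 0.8, 0.957], [0.0, 0.0, 0.0, 1.0]]}
side {'fx': 384.855, 'fy': 384.855, 'cx': 294.17, 'cy': 211.383, 'cam_to_world': [[-0.971, 0.157, -0.183, 0.437], [-0.24, -0.673, 0.699, 0.571], [-0.013, 0.723, 0.691, 0.648], [0.0, 0.0, 0.0, 1.0]]}
wrist {'fx': 291.424, 'fy': 291.424, 'cx': 282.926, 'cy': 209.958, 'cam_to_world': [[0.324, 0.903, 0.284, 0.274], [-0.946, 0.309, 0.095, -0.566], [-0.002, -0.3, 0.954, 0.373], [0.0, 0.0, 0.0, 1.0]]}
```

View pics/scene0.png

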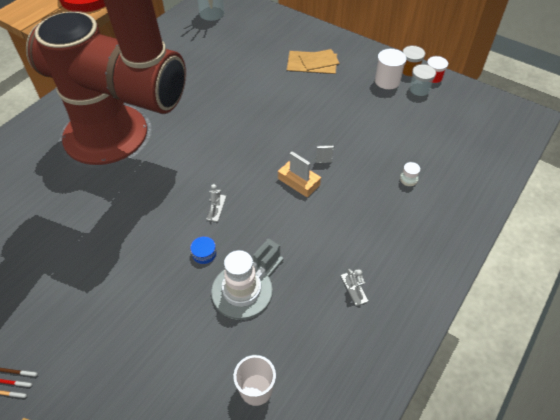

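View pics/side0.png

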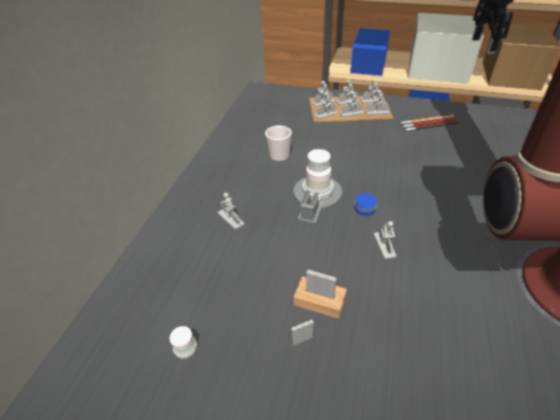

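Run:
```python
import cv2, numpy as np
def crop(n,x,y,w=80,h=60,s=5):
    return cv2.resize(cv2.imread(f"pics/{n}0.png")[y:y+h,x:x+w],(400,300),interpolation=cv2.INTER_CUBIC)
a=np.vstack([np.hstack([crop("scene",207,240),crop("scene",265,140)]),np.hstack([crop("side",280,150),crop("side",280,262)])])
cv2.imwrite("pics/crops.png",a)
```

```text
(no output)
```

View pics/crops.png

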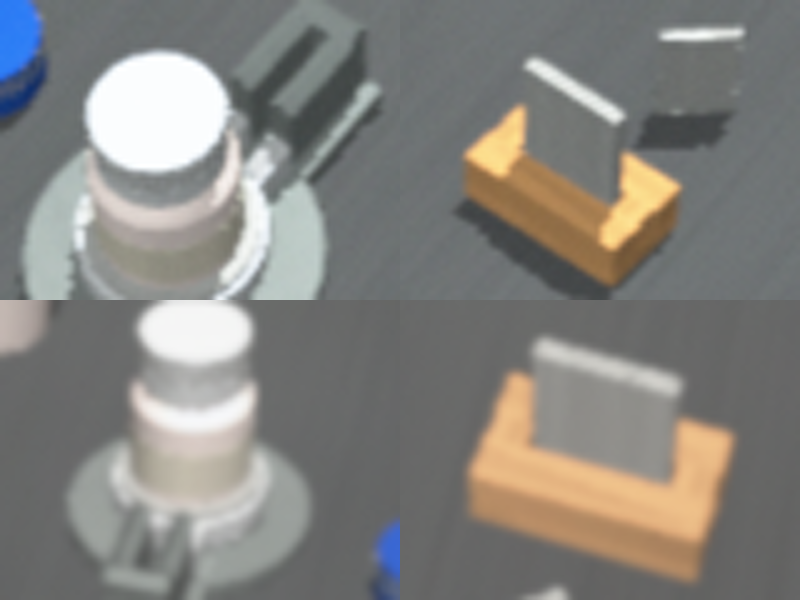

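```bash
cat > h.py <<'E'
import numpy as np, cv2
from scipy.spatial.transform import Rotation as R
from station import get_obs, optics
def ray(m,p):
    T=np.array(m["cam_to_world"]); d=T[:3,:3]@[(p[0]-m["cx"])/m["fx"],-(p[1]-m["cy"])/m["fy"],-1]
    return T[:3,3],d
def atz(m,p,z):
    c,d=ray(m,p); return c+d*(z-c[2])/d[2]
def proj(m,P):
    T=np.array(m["cam_to_world"]); p=(np.atleast_2d(P)-T[:3,3])@T[:3,:3]
    return np.c_[m["cx"]-m["fx"]*p[:,0]/p[:,2], m["cy"]+m["fy"]*p[:,1]/p[:,2]]
def snap(n,f):
    m=optics.camera_model(n); cv2.imwrite(f,cv2.cvtColor(optics.get_image(n),cv2.COLOR_RGB2BGR)); return m
E
python3 - <<'E'
from h import *
np.set_printoptions(precision=4,suppress=True)
S,D=optics.camera_model("scene"),optics.camera_model("side")
for n,z,a,b in [("lid",.1195,(238.4,262.4),(319,156.2)),("p1",.084,(291.2,152.6),(335.8,278.6)),("p2",.084,(309,163.4),(308,270.6))]:
    print(n,atz(S,a,z),atz(D,b,z))
print(atz(S,(267+3,240+9),.058), "slab outer corners", atz(S,(267,240),.055),atz(S,(280,249),.055))
E
```

```text
lid [ 0.5706 -0.1681  0.1195] [ 0.5652 -0.158   0.1195]
p1 [0.477  0.1476 0.084 ] [0.4717 0.1524 0.084 ]
p2 [0.5284 0.1428 0.084 ] [0.524  0.1464 0.084 ]
[ 0.578  -0.0789  0.058 ] slab outer corners [ 0.559  -0.0628  0.055 ] [ 0.5937 -0.0657  0.055 ]
```

```bash
python3 -m pendant '[[[32,-22,-2],[0,0,0],1],[[32,-22,-2],[0,0,0],1],[[32,-22,-2],[0,0,0],1],[[32,-22,-2],[0,0,0],1],[[32,-22,-2],[0,0,0],1],[[32,-22,-2],[0,0,0],1],[[32,-22,-2],[0,0,0],1],[[32,-22,-2],[0,0,0],1],[[32,-22,-2],[0,0,0],1],[[32,-22,-2],[0,0,0],1],[[32,-22,-2],[0,0,0],1],[[32,-22,-2],[0,0,0],1]]'
python3 -m pendant '[[[32,-22,-2],[0,0,0],1],[[32,-22,-2],[0,0,0],1],[[20,-15,0],[0,0,0],1],[[10,-10,0],[0,0,0],1],[[0,0,0],[0,0,0],1],[[0,0,0],[0,0,0],1],[[0,0,0],[0,0,0],1]]'
python3 - <<'E'
from h import *
np.set_printoptions(precision=4,suppress=True)
o=get_obs();print(o["tool_pos"],o["tool_rot"])
m=snap("wrist","pics/w1.png"); im=cv2.imread("pics/w1.png"); cv2.imwrite("pics/w1b.png",cv2.resize(im,(800,600),interpolation=cv2.INTER_CUBIC))
np.save("w1.npy",m,allow_pickle=True)
E
```

```text
t: 1.15
tool_pos: [0.4806, -0.2158, 0.2552]
tool_rot: [-3.099, -0.514, 0.0]
contact_force: [-0.1, -0.7, -0.2]
opening: 0.0853
grip_force: 0.0
t: 1.73
tool_pos: [0.5462, -0.1225, 0.259]
tool_rot: [3.099, 0.513, -0.001]
contact_force: [0.4, -0.3, -0.1]
opening: 0.0856
grip_force: 0.0
[ 0.5462 -0.1225  0.259 ] [ 3.0993  0.5135 -0.0012]
```

View pics/w1b.png

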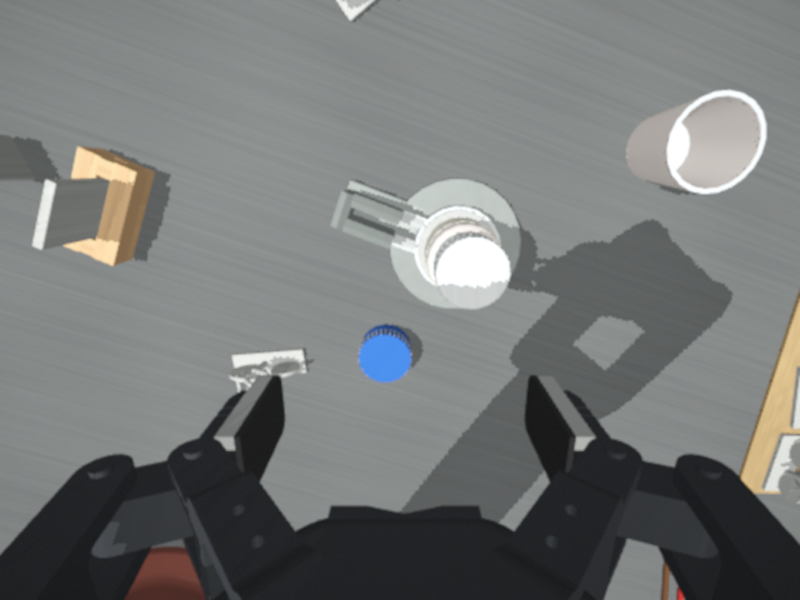

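Run:
```python
from h import *
im=cv2.imread("pics/w1.png")
f=lambda x,y,w,h,s:cv2.resize(im[y:y+h,x:x+w],None,fx=s,fy=s,interpolation=cv2.INTER_CUBIC)
a=np.zeros((600,800,3),np.uint8)
a[:480,:], _ = f(225,122,160,96,5),0
cv2.imwrite("pics/w1c.png",a)
a=f(15,90,100,100,6);cv2.imwrite("pics/w1d.png",a)
```

```text
(no output)
```

View pics/w1c.png

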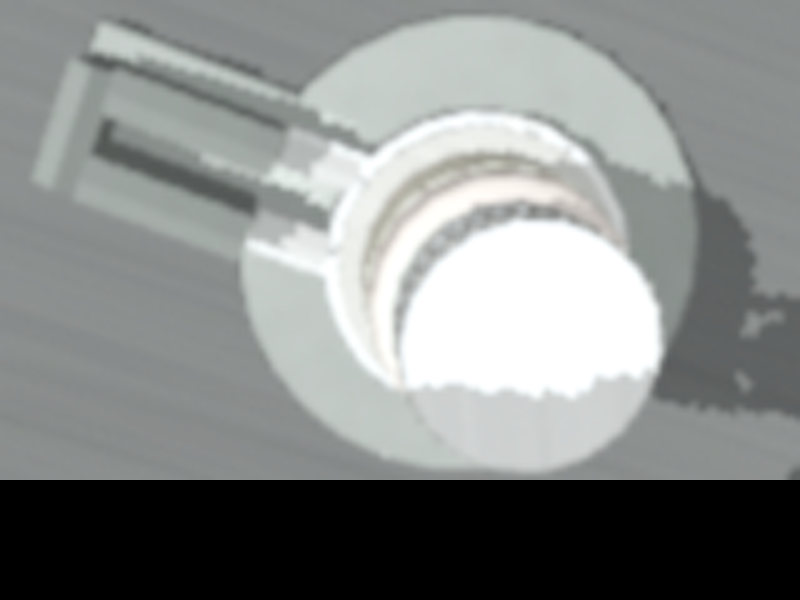

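Run:
```python
from h import *
np.set_printoptions(precision=4,suppress=True)
m=np.load("w1.npy",allow_pickle=True).item()
c=lambda x,y:(225+x/5,122+y/5)
print("lid",atz(m,c(531,346),.1195),"base",atz(m,c(469,242),.012))
B=atz(m,c(469,242),.012)
for z in(.052,):
  a,b=atz(m,c(100,155),z),atz(m,c(250,212),z);print("dir",np.degrees(np.arctan2(*(a-b)[[1,0]])),a,b)
a,b=atz(m,c(98,22),.058),atz(m,c(300,95),.058);print(np.degrees(np.arctan2(*(a-b)[[1,0]])))
J=(atz(m,c(531,346),.1195)+B)/2
im=cv2.imread("pics/w1.png");w=cv2.resize(im[122:218,225:385],None,fx=5,fy=5,interpolation=cv2.INTER_CUBIC)
out=[]
for yaw in(87,93):
  v=w.copy();t=np.radians(yaw);Rz=np.array([[np.cos(t),-np.sin(t)],[np.sin(t),np.cos(t)]])
  def poly(pts,z,col):
    P=np.c_[np.array(pts)/1e3@Rz.T+J[:2],np.full(len(pts),z)]
    p=(proj(m,P)-[225,122])*5; cv2.polylines(v,[p.astype(int)],True,col,1)
  poly([(39,-5),(100,-5),(100,5),(39,5)],.052,(0,0,255)); poly([(39,-5),(100,-5),(100,5),(39,5)],.012,(255,0,0))
  a=np.linspace(0,6.28,60);C=np.c_[np.cos(a),np.sin(a)]
  poly(C*62,.012,(0,255,0));poly(C*26,.1195,(0,255,0)); poly([(58,0),(112,0)],.012,(0,255,255))
  out.append(v[:300,:400] )
  full=v
p=cv2.imread("pics/w1d.png")[:300*1]
g=np.zeros((600,800,3),np.uint8);g[:300,:400]=out[0];g[:300,400:]=out[1];q=cv2.resize(im[95:185,15:115],(333,300),interpolation=cv2.INTER_CUBIC);g[300:,:333]=q
g[300:540,400:]=cv2.resize(full,(400,240))
cv2.imwrite("pics/ov.png",g)
```

```text
lid [ 0.5684 -0.1652  0.1195] base [ 0.5707 -0.1647  0.012 ]
dir 88.00998631839468 [ 0.5667 -0.0676  0.052 ] [ 0.5654 -0.1055  0.052 ]
89.45160614786263
```

View pics/ov.png

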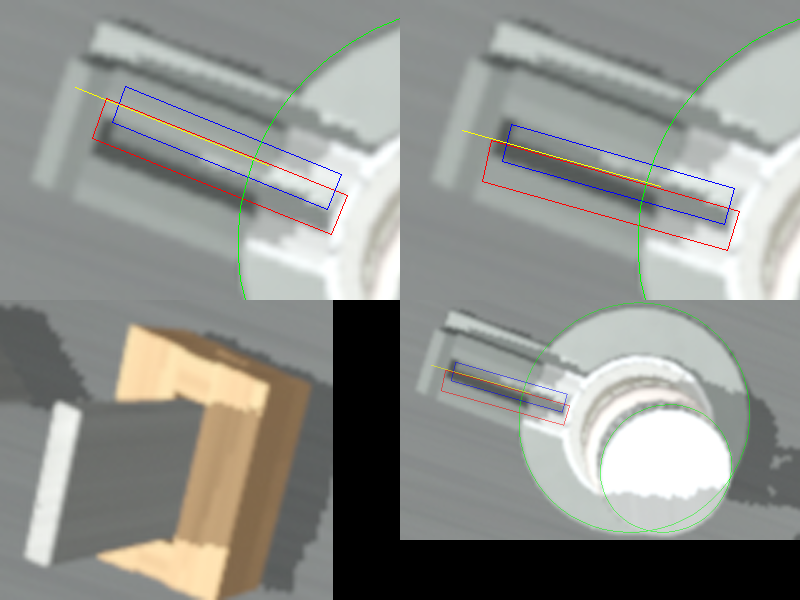

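```bash
python3 -m pendant '[[[6,-38,0],[0,0,0],1],[[6,-38,0],[0,0,0],1],[[6,-38,0],[0,0,0],1],[[6,-38,0],[0,0,0],1],[[6,-38,0],[0,0,0],1],[[6,-38,0],[0,0,0],1],[[6,-38,0],[0,0,0],1],[[0,0,0],[0,0,0.106],1],[[0,0,0],[0,0,0.106],1],[[0,0,0],[0,0,0.106],1],[[0,0,0],[0,0,0.106],1],[[0,0,0],[0,0,0],1]]'
python3 -m pendant '[[[0,0,0],[0,0,0],1],[[0,0,0],[0,0,0],1]]'
python3 - <<'E'
from h import *
np.set_printoptions(precision=4,suppress=True)
m=np.load("w1.npy",allow_pickle=True).item()
print(atz(m,(36,125.75),.084),atz(m,(25.95,173.6),.084))
o=get_obs();print(o["tool_pos"],o["tool_rot"],o["q"])
m=snap("wrist","pics/w2.png"); im=cv2.imread("pics/w2.png"); np.save("w2.npy",m,allow_pickle=True)
P=proj(m,[[.5,.147,.084]])[0];print(P)
x,y=[int(max(0,v)) for v in P-[80,60]];print(x,y)
cv2.imwrite("pics/w2c.png",cv2.resize(im[y:y+120,x:x+160],(800,600),interpolation=cv2.INTER_CUBIC))
E
```

```text
t: 2.78
tool_pos: [0.5006, 0.1423, 0.2593]
tool_rot: [3.138, -0.154, 0.0]
contact_force: [-0.2, -0.3, -0.8]
opening: 0.0857
grip_force: 0.0
t: 2.95
tool_pos: [0.5006, 0.1426, 0.2593]
tool_rot: [3.138, -0.148, 0.0]
contact_force: [-0.4, 0.7, 0.5]
opening: 0.0854
grip_force: 0.0
[0.5277 0.1449 0.084 ] [0.4721 0.1512 0.084 ]
[0.5006 0.1426 0.2593] [ 3.138  -0.148   0.0002] [ 0.1345 -0.2156  1.8193 -0.0001  1.5378  1.7995]
[279.3039 190.6349]
199 130
```

View pics/w2c.png

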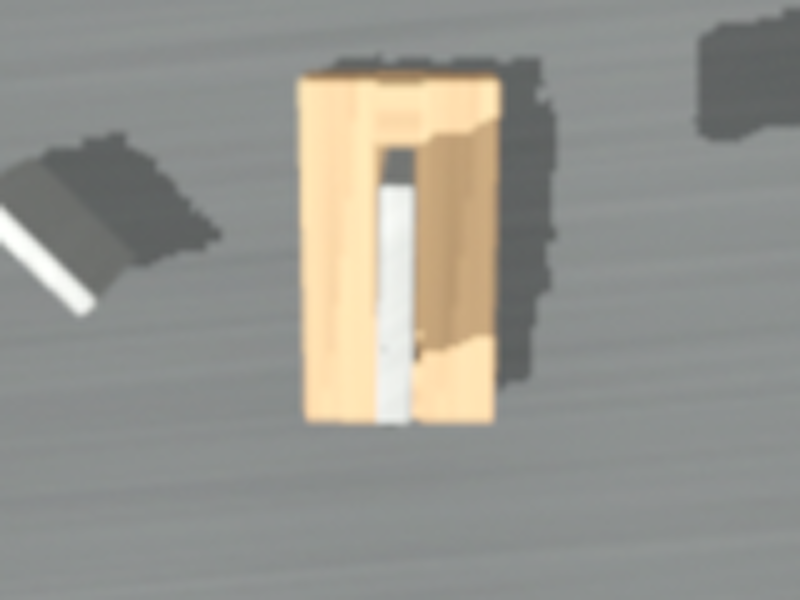

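Run:
```python
from h import *
np.set_printoptions(precision=4,suppress=True)
m=np.load("w2.npy",allow_pickle=True).item()
a,b=atz(m,(278.4,167),.084),atz(m,(277.8,214.6),.084);c=(a+b)/2
o=get_obs();M=R.from_rotvec(o["tool_rot"]).as_matrix();x=M[:,0]
print(a,b,c,np.linalg.norm(a-b),"plate yaw",np.degrees(np.arctan2(*(a-b)[[1,0]])),"tool yaw",np.degrees(np.arctan2(x[1],x[0])))
print("tool shift mm",M.T@(c-o["tool_pos"])*1e3)
```

```text
[0.5265 0.1454 0.084 ] [0.472  0.1515 0.084 ] [0.4993 0.1484 0.084 ] 0.05482482931685942 plate yaw -6.343002717591847 tool yaw -5.41277023286269
tool shift mm [ -1.9224  -5.5364 175.3157]
```

```bash
python3 -m pendant '[[[-2,-5.5,30],[0,0,0.016],0.6],[[0,0,40],[0,0,0],0.6],[[0,0,40],[0,0,0],0.6],[[0,0,40],[0,0,0],0.6],[[0,0,30],[0,0,0],0.6],[[0,0,17],[0,0,0],0.6],[[0,0,0],[0,0,0],0.6],[[0,0,0],[0,0,0],0.6],[[0,0,0],[0,0,0],0.6]]' 60
python3 -m pendant '[[[0,0,0],[0,0,0],0.3],[[0,0,0],[0,0,0],0.1],[[0,0,0],[0,0,0],0],[[0,0,0],[0,0,0],0],[[0,0,0],[0,0,0],0],[[0,0,0],[0,0,0],0],[[0,0,0],[0,0,0],0],[[0,0,0],[0,0,0],0],[[0,0,0],[0,0,0],0],[[0,0,0],[0,0,0],0]]' 60
```

```text
t: 3.75
tool_pos: [0.5005, 0.1491, 0.0641]
tool_rot: [-3.136, 0.174, -0.004]
contact_force: [0.3, -0.2, -0.4]
opening: 0.0511
grip_force: 0.0
t: 4.58
tool_pos: [0.5002, 0.1491, 0.0638]
tool_rot: [-3.136, 0.174, -0.004]
contact_force: [-0.2, -0.5, 6.2]
opening: 0.0062
grip_force: 61.8
```

```bash
python3 -m pendant '[[[0,0,-8],[0,0,0],0],[[0,0,-20],[0,0,0],0],[[0,0,-32],[0,0,0],0],[[0,0,-30],[0,0,0],0],[[0,0,-10],[0,0,-0.06],0],[[0,0,0],[0,0,-0.115],0],[[0,0,0],[0,0,-0.119],0],[[0,0,0],[0,0,-0.119],0],[[0,0,0],[0,0,-0.119],0],[[0,0,0],[0,0,-0.119],0],[[0,0,0],[0,0,-0.119],0],[[0,0,0],[0,0,-0.119],0]]'
python3 -m pendant '[[[0,0,0],[0,0,-0.119],0],[[0,0,0],[0,0,-0.119],0],[[0,0,0],[0,0,-0.119],0],[[0,0,0],[0,0,-0.119],0],[[0,0,0],[0,0,-0.119],0],[[0,0,0],[0,0,-0.119],0],[[0,0,0],[0,0,-0.065],0],[[0,0,0],[0,0,0],0],[[0,0,0],[0,0,0],0]]'
python3 - <<'E'
from h import *
o=get_obs();M=R.from_rotvec(o["tool_rot"]).as_matrix();x=M[:,0]
print(np.degrees(np.arctan2(x[1],x[0])),M[:,2],M.T@(np.array([.57,-.0965,0])-o["tool_pos"])*1e3,o["q"])
E
```

```text
t: 5.58
tool_pos: [0.4983, 0.149, 0.1617]
tool_rot: [-2.903, -1.2, 0.003]
contact_force: [-0.3, -0.5, -2.4]
opening: 0.0068
grip_force: 60.8
t: 6.33
tool_pos: [0.4985, 0.149, 0.1619]
tool_rot: [-2.238, -2.203, 0.001]
contact_force: [-0.6, 0.4, -0.8]
opening: 0.0064
grip_force: 60.8
89.09729443945703 [-1.14307633e-03 -3.30407950e-05 -9.99999346e-01] [-244.32012432   75.50672001  161.78299046] [ 1.47230926e-01 -1.46126422e-01  1.92304376e+00  1.37892414e-04
  1.36581087e+00  1.62957994e-01]
```

```bash
python3 -m pendant '[[[-15,5,0],[0,0,0],0],[[-30,9,0],[0,0,0],0],[[-36,11,0],[0,0,0],0],[[-38,12,0],[0,0,0],0],[[-38,12,0],[0,0,0],0],[[-36,11,0],[0,0,0],0],[[-30,9,0],[0,0,0],0],[[-21,6.5,0],[0,0,-0.005],0],[[0,0,12],[0,0,0],0],[[0,0,20],[0,0,0],0],[[0,0,6],[0,0,0],0],[[0,0,0],[0,0,0],0]]'
python3 -m pendant '[[[0,0,0],[0,0,0],0],[[0,0,0],[0,0,0],0],[[0,0,0],[0,0,0],0]]'
python3 - <<'E'
from h import *
np.set_printoptions(precision=4,suppress=True)
o=get_obs();M=R.from_rotvec(o["tool_rot"]).as_matrix();x=M[:,0]
print(np.degrees(np.arctan2(x[1],x[0])),M.T@(np.array([.57,-.0965,0])-o["tool_pos"])*1e3)
m=snap("wrist","pics/w3.png"); s=snap("scene","pics/s3.png"); np.save("w3.npy",[m,s],allow_pickle=True)
P=proj(m,[[.57,-.08,.055]])[0];print(P)
im=cv2.imread("pics/w3.png");x,y=[int(max(0,v)) for v in P-[80,70]];print(x,y)
g=np.zeros((600,800,3),np.uint8);g[:,:600]=cv2.resize(im[y:y+120,x:x+120],(600,600),interpolation=cv2.INTER_CUBIC)
cv2.imwrite("pics/w3c.png",g)
E
```

```text
t: 7.33
tool_pos: [0.5688, -0.0949, 0.121]
tool_rot: [-2.228, -2.207, 0.004]
contact_force: [-0.4, -0.4, -1.7]
opening: 0.0065
grip_force: 60.7
t: 7.58
tool_pos: [0.5719, -0.0958, 0.1256]
tool_rot: [2.23, 2.211, 0.002]
contact_force: [1.1, 0.8, -1.1]
opening: 0.0067
grip_force: 60.7
89.51435203617137 [ -0.6942  -2.098  125.5979]
[280.656  202.7087]
200 132
```

View pics/w3c.png

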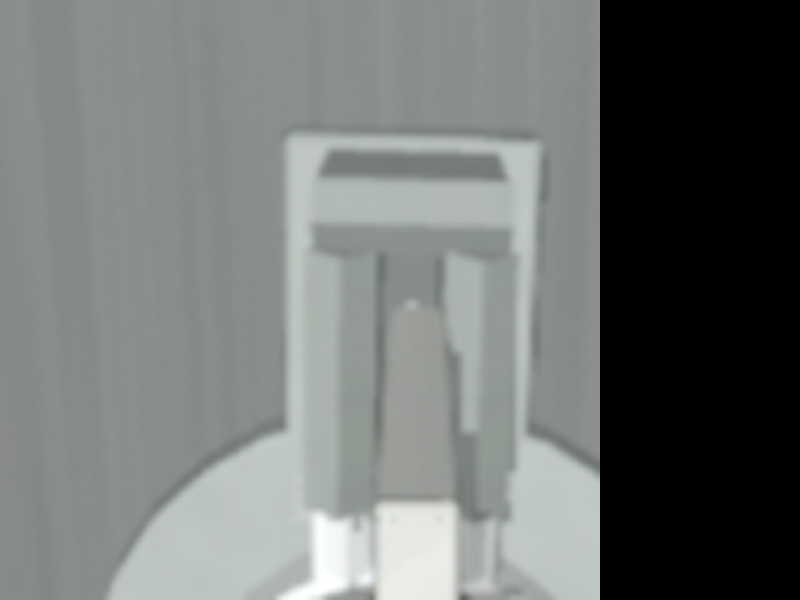

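Run:
```python
from h import *
np.set_printoptions(precision=4,suppress=True)
m,s=np.load("w3.npy",allow_pickle=True)
c=lambda x,y:(200+x/5,132+y/5)
print("slot far end .052",atz(m,c(410,253),.052),"slot at y=300",atz(m,c(410.5,300),.052),"bracket near end, outer sides mid",atz(m,c(409,510),.052))
print("bracket left/right outer",atz(m,c(305,255),.052),atz(m,c(514,255),.052),atz(m,c(306,510),.052),atz(m,c(508,510),.052))
print("plate bottom",atz(m,c(415.5,308),.072),"plate top end",atz(m,c(417,501),.146))
print("slot floor edge base",atz(m,c(287,135),.0),atz(m,c(540,143),.0), get_obs()["tool_pos"])
```

```text
slot far end .052 [ 0.5712 -0.0651  0.052 ] slot at y=300 [ 0.5712 -0.0724  0.052 ] bracket near end, outer sides mid [ 0.5706 -0.1069  0.052 ]
bracket left/right outer [ 0.5553 -0.0652  0.052 ] [ 0.5869 -0.0655  0.052 ] [ 0.5542 -0.1067  0.052 ] [ 0.5865 -0.107   0.052 ]
plate bottom [ 0.5719 -0.0685  0.072 ] plate top end [ 0.5718 -0.0676  0.146 ]
slot floor edge base [ 0.5487 -0.0541  0.    ] [ 0.5951 -0.0559  0.    ] [ 0.5718 -0.0959  0.1255]
```

```bash
python3 -m pendant '[[[0,-0.8,5],[0,0,0.003],0],[[0,0,8],[0,0,0],0],[[0,0,8],[0,0,0],0],[[0,0,5],[0,0,0],0],[[0,0,4],[0,0,0],0],[[0,0,4],[0,0,0],0],[[0,0,0],[0,0,0],0]]'; python3 -m pendant '[[[0,0,4],[0,0,0],0],[[0,0,4],[0,0,0],0],[[0,0,0],[0,0,0],0]]'
```

```text
t: 8.27
tool_pos: [0.5699, -0.0959, 0.089]
tool_rot: [-2.234, -2.207, 0.001]
contact_force: [1.3, 0.4, -1.8]
opening: 0.0067
grip_force: 60.7
t: 8.52
tool_pos: [0.5699, -0.0959, 0.0813]
tool_rot: [-2.234, -2.207, 0.001]
contact_force: [-0.5, -0.5, -2.0]
opening: 0.0067
grip_force: 60.8
```

```bash
python3 -m pendant '[[[0,0,4],[0,0,0],0],[[0,0,4],[0,0,0],0],[[0,0,3],[0,0,0],0],[[0,0,2],[0,0,0],0],[[0,0,0],[0,0,0],0],[[0,0,0],[0,0,0],0]]'; python3 -m pendant '[[[0,0,1.5],[0,0,0],0],[[0,0,1],[0,0,0],0],[[0,0,1],[0,0,0],0],[[0,0,0],[0,0,0],0]]'
```

```text
t: 9.02
tool_pos: [0.5702, -0.096, 0.0691]
tool_rot: [-2.234, -2.208, 0.0]
contact_force: [0.2, -0.2, -2.6]
opening: 0.0066
grip_force: 60.8
t: 9.35
tool_pos: [0.5705, -0.0961, 0.0659]
tool_rot: [2.235, 2.208, 0.0]
contact_force: [0.2, -0.1, -1.5]
opening: 0.0065
grip_force: 60.9
```

```bash
python3 -m pendant '[[[0,0,1],[0,0,0],0],[[0,0,0.5],[0,0,0],0],[[0,0,0],[0,0,0],0]]'; python3 -m pendant '[[[0,0,0.8],[0,0,0],0],[[0,0,0],[0,0,0],0],[[0,0,0],[0,0,0],0]]'
```

```text
t: 9.6
tool_pos: [0.5708, -0.0962, 0.0658]
tool_rot: [2.234, 2.208, 0.0]
contact_force: [-2.6, 0.5, 6.5]
opening: 0.0066
grip_force: 61.9
t: 9.85
tool_pos: [0.571, -0.0962, 0.0658]
tool_rot: [2.234, 2.208, 0.0]
contact_force: [-4.1, 0.6, 9.4]
opening: 0.0069
grip_force: 62.4
```

```bash
python3 -m pendant '[[[0,0,-0.8],[0,0,0],0.1],[[0,0,0],[0,0,0],0.25],[[0,0,0],[0,0,0],0.4],[[0,0,0],[0,0,0],0.5],[[0,0,0],[0,0,0],0.5],[[0,0,-10],[0,0,0],0.6],[[0,0,-30],[0,0,0],1],[[0,0,-40],[0,0,0],1],[[0,0,-30],[0,0,0],1],[[-20,0,-10],[0,0,0],1],[[-30,0,0],[0,0,0],1],[[-19,0,0],[0,0,0],1]]' ; python3 -m pendant '[[[0,0,0],[0,0,0],1],[[0,0,0],[0,0,0],1],[[0,0,0],[0,0,0],1]]'
python3 - <<'E'
from h import *
np.set_printoptions(precision=4,suppress=True)
o=get_obs();M=R.from_rotvec(o["tool_rot"]).as_matrix();x=M[:,0]
print(np.degrees(np.arctan2(x[1],x[0])),M[:,2],M.T@(np.array([.570,-.165,0.095])-o["tool_pos"])*1e3,o["q"][5])
m=snap("wrist","pics/w4.png"); im=cv2.imread("pics/w4.png");np.save("w4.npy",m,allow_pickle=True)
P=proj(m,[[.57,-.13,.1]])[0];x,y=[int(max(0,v)) for v in P-[80,80]];print(x,y)
cv2.imwrite("pics/w4c.png",cv2.resize(im[y:y+150,x:x+200],(800,600),interpolation=cv2.INTER_CUBIC))
E
```

```text
t: 10.85
tool_pos: [0.5705, -0.1669, 0.1874]
tool_rot: [2.231, 2.205, 0.002]
contact_force: [-0.2, -0.3, -0.8]
opening: 0.0856
grip_force: 0.0
t: 11.1
tool_pos: [0.5694, -0.1645, 0.1843]
tool_rot: [-2.234, -2.208, -0.001]
contact_force: [-0.1, 0.5, -0.0]
opening: 0.0853
grip_force: 0.0
89.3129384400445 [-0.0002  0.0007 -1.    ] [-0.5631  0.6222 89.3355] -0.3950935128032362
203 95
```

View pics/w4c.png

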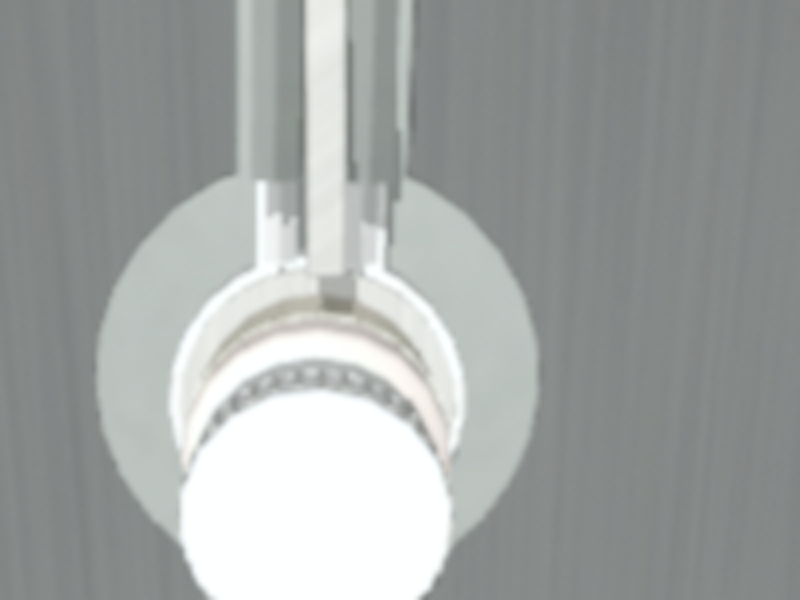

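Run:
```python
from h import *
np.set_printoptions(precision=4,suppress=True)
m=np.load("w4.npy",allow_pickle=True).item()
im=cv2.imread("pics/w4.png");g=(im.min(2)>235).astype(np.uint8)
n,l,s,c=cv2.connectedComponentsWithStats(g);k=l[224,282];print(s[k],c[k])
x,y,w,h=s[k][:4]; print(atz(m,(x+w/2,223.75),.1195), atz(m,(x+w/2,y),.1195),atz(m,(x+w/2,y+h),.1195),atz(m,(x,223),.1195),atz(m,(x+w,223),.1195))
```

```text
[ 248  193   67   63 3248] [281.4012 223.8328]
[ 0.5679 -0.1636  0.1195] [ 0.5682 -0.1396  0.1195] [ 0.5676 -0.1905  0.1195] [ 0.5426 -0.1627  0.1195] [ 0.5933 -0.1633  0.1195]
```

```bash
python3 -m pendant '[[[-0.5,-0.5,15],[0,0,0],1],[[0,0,25],[0,0,0],1],[[0,0,25],[0,0,0],1],[[0,0,15],[0,0,0],1],[[0,0,8],[0,0,0],1],[[0,0,2],[0,0,0],1],[[0,0,0],[0,0,0],1],[[0,0,0],[0,0,0],0.85],[[0,0,0],[0,0,0],0.75]]' 50; python3 -m pendant '[[[0,0,0],[0,0,0],0.7],[[0,0,0],[0,0,0],0.6],[[0,0,0],[0,0,0],0.5],[[0,0,0],[0,0,0],0.4],[[0,0,0],[0,0,0],0.3],[[0,0,0],[0,0,0],0],[[0,0,0],[0,0,0],0],[[0,0,0],[0,0,0],0]]' 50
```

```text
t: 11.9
tool_pos: [0.5701, -0.1658, 0.0961]
tool_rot: [2.232, 2.206, 0.002]
contact_force: [0.2, 0.5, -0.2]
opening: 0.065
grip_force: 0.0
t: 12.57
tool_pos: [0.569, -0.1659, 0.0959]
tool_rot: [2.235, 2.208, -0.001]
contact_force: [-4.3, 0.5, 5.6]
opening: 0.0502
grip_force: 50.9
```

```bash
python3 -m pendant '[[[0,-0.3,0],[0,0,-0.03],0],[[0,0,0],[0,0,-0.05],0],[[0,0,0],[0,0,-0.05],0],[[0,0,0],[0,0,-0.05],0],[[0,0,0],[0,0,0],0]]';python3 - <<'E'
from h import *
o=get_obs();M=R.from_rotvec(o["tool_rot"]).as_matrix();x=M[:,0]
print(np.degrees(np.arctan2(x[1],x[0])),o["wrist_torque"],o["contact_force"],o["tool_pos"])
E
```

```text
t: 12.98
tool_pos: [0.5694, -0.1658, 0.0959]
tool_rot: [2.025, 2.4, 0.001]
contact_force: [-1.6, 1.0, 6.2]
opening: 0.0507
grip_force: 51.1
99.66622906953552 [0.11983173 0.39506564 0.04531069] [-1.57038724  0.98779515  6.17622518] [ 0.5693762  -0.1658074   0.09592704]
```

```bash
python3 -m pendant '[[[0,0,0],[0,0,-0.05],0],[[0,0,0],[0,0,-0.05],0]]';cat > st.py <<'E'
from h import *
o=get_obs();M=R.from_rotvec(o["tool_rot"]).as_matrix();x=M[:,0]
print("yaw-89.3:",round(np.degrees(np.arctan2(x[1],x[0]))-89.3,1),np.round(o["wrist_torque"],3),np.round(o["effort"],2)[5])
E
python3 st.py; python3 -m pendant '[[[0,0,0],[0,0,0],0]]'; python3 st.py;python3 - <<'E'
from h import *
snap("scene","pics/s5.png")
a,b=[cv2.imread(f"pics/{n}.png") for n in("s3","s5")]
g=np.hstack([cv2.resize(i[225:325,195:295],(400,400),interpolation=cv2.INTER_CUBIC) for i in(a,b)]);cv2.imwrite("pics/s5c.png",g)
E
```

```text
t: 13.15
tool_pos: [0.5695, -0.1657, 0.0959]
tool_rot: [1.903, 2.498, 0.001]
contact_force: [-1.4, 1.2, 6.2]
opening: 0.0505
grip_force: 51.1
yaw-89.3: 16.1 [ 0.182  0.284 -0.086] 0.43
t: 13.23
tool_pos: [0.5696, -0.1658, 0.0959]
tool_rot: [1.903, 2.497, 0.001]
contact_force: [-1.0, 0.9, 5.6]
opening: 0.0503
grip_force: 51.0
yaw-89.3: 16.1 [0.177 0.33  0.025] -0.27
```

View pics/s5c.png

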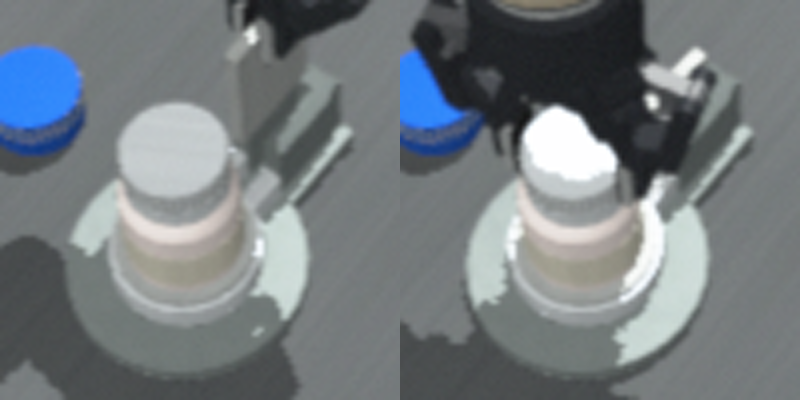

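Run:
```python
from h import *
m5=snap("wrist","pics/w5.png");m4=np.load("w4.npy",allow_pickle=True).item()
J=np.array([.5695,-.165])
for r in(.044,.050):
  for f,m in(("w4",m4),("w5",m5)):
    im=cv2.cvtColor(cv2.imread(f"pics/{f}.png"),cv2.COLOR_BGR2GRAY)
    a=np.radians(np.arange(50,132,2)); P=np.c_[J[0]+r*np.cos(a),J[1]+r*np.sin(a),np.full(len(a),.034)]
    p=proj(m,P).astype(np.float32); print(r,f,cv2.remap(im,p[:,0],p[:,1],cv2.INTER_LINEAR).ravel().tolist())
```

```text
0.044 w4 [193, 194, 194, 194, 195, 196, 196, 196, 193, 184, 234, 231, 215, 210, 194, 192, 196, 223, 231, 233, 233, 232, 207, 152, 178, 212, 218, 232, 243, 246, 249, 216, 194, 194, 194, 194, 194, 194, 194, 194, 193]
0.044 w5 [177, 177, 177, 177, 177, 177, 178, 179, 179, 180, 178, 171, 229, 193, 212, 216, 216, 215, 216, 216, 162, 117, 116, 116, 119, 126, 185, 198, 204, 226, 229, 231, 233, 186, 178, 177, 177, 178, 177, 177, 177]
0.05 w4 [195, 196, 195, 194, 194, 194, 194, 194, 194, 187, 148, 174, 178, 165, 178, 190, 193, 217, 233, 231, 229, 227, 186, 146, 172, 171, 220, 235, 245, 241, 199, 195, 194, 193, 194, 195, 194, 193, 193, 194, 193]
0.05 w5 [178, 179, 179, 179, 178, 177, 176, 177, 177, 177, 177, 149, 125, 173, 193, 215, 214, 211, 211, 209, 132, 115, 116, 115, 113, 133, 174, 201, 227, 230, 234, 218, 200, 182, 178, 178, 178, 177, 177, 177, 177]
```

```bash
python3 -m pendant '[[[0,0,0],[0,0,-0.06],0],[[0,0,0],[0,0,-0.06],0],[[0,0,0],[0,0,-0.06],0],[[0,0,0],[0,0,-0.06],0],[[0,0,0],[0,0,-0.06],0]]'; python3 st.py; python3 -m pendant '[[[0,0,0],[0,0,-0.06],0],[[0,0,0],[0,0,-0.06],0],[[0,0,0],[0,0,-0.06],0],[[0,0,0],[0,0,-0.06],0],[[0,0,0],[0,0,-0.06],0]]'; python3 st.py
```

```text
t: 13.75
tool_pos: [0.5697, -0.1656, 0.0961]
tool_rot: [1.507, 2.754, 0.002]
contact_force: [-1.8, 1.4, 6.5]
opening: 0.0503
grip_force: 51.1
yaw-89.3: 33.3 [ 0.33   0.318 -0.053] 0.51
t: 14.17
tool_pos: [0.5699, -0.1658, 0.0965]
tool_rot: [1.078, 2.948, 0.0]
contact_force: [-2.0, 1.0, 7.1]
opening: 0.0504
grip_force: 51.1
yaw-89.3: 50.5 [ 0.17   0.301 -0.074] 0.54
```

```bash
python3 -m pendant '[[[0,0,0],[0,0,-0.06],0],[[0,0,0],[0,0,-0.06],0],[[0,0,0],[0,0,-0.06],0],[[0,0,0],[0,0,-0.06],0],[[0,0,0],[0,0,0],0]]'; python3 st.py; python3 -m pendant '[[[0,0,0],[0,0,-0.06],0],[[0,0,0],[0,0,-0.06],0],[[0,0,0],[0,0,-0.06],0],[[0,0,0],[0,0,-0.04],0],[[0,0,0],[0,0,0],0],[[0,0,0],[0,0,0],0]]'; python3 st.py
```

```text
t: 14.58
tool_pos: [0.5703, -0.166, 0.0967]
tool_rot: [0.719, 3.054, -0.0]
contact_force: [-0.5, 1.6, 6.6]
opening: 0.0504
grip_force: 51.2
yaw-89.3: 64.2 [ 0.129  0.117 -0.016] -0.34
t: 15.08
tool_pos: [0.5704, -0.1659, 0.0967]
tool_rot: [0.382, 3.114, -0.001]
contact_force: [-0.2, 0.8, 6.9]
opening: 0.0501
grip_force: 51.2
yaw-89.3: 76.7 [0.203 0.133 0.021] 0.01
```

```bash
python3 -m pendant '[[[0,0,-1],[0,0,0],0],[[0,0,-2],[0,0,0],0],[[0,0,-2],[0,0,0],0],[[0,0,0],[0,0,0],0]]'; python3 st.py
```

```text
t: 15.42
tool_pos: [0.5685, -0.1655, 0.0992]
tool_rot: [-0.381, -3.118, 0.0]
contact_force: [0.0, -0.5, -0.8]
opening: 0.0503
grip_force: 51.9
yaw-89.3: 76.8 [-0.024  0.036 -0.011] 0.0
```

```bash
python3 -m pendant '[[[0,0,-3],[0,0,0],0],[[0,0,-5],[0,0,0],0],[[0,0,-6],[0,0,0],0],[[0,0,-5],[0,0,0],0],[[0,0,-4],[0,0,0],0],[[0,0,-2],[0,0,0],0],[[0,0,0],[0,0,0],0],[[0,0,0],[0,0,0],0],[[0,0,0],[0,0,0],0]]'; python3 st.py
python3 - <<'E'
from h import *
m4=np.load("w4.npy",allow_pickle=True).item();s=snap("side","pics/d6.png");m=optics.camera_model("side")
a,b=cv2.imread("pics/side0.png"),cv2.imread("pics/d6.png")
# jar axis column profile in side view: before vs now
for z in(.03,.0915,.1015,.1195,.1215,.1495): print(z,proj(m,[[.5695,-.165,z]])[0].round(1))
for i in(a,b): print(i[140:200:2,319].mean(1).astype(int).tolist())
E
```

```text
t: 16.17
tool_pos: [0.5685, -0.1654, 0.124]
tool_rot: [-0.38, -3.118, -0.0]
contact_force: [-0.4, 0.0, -1.0]
opening: 0.0502
grip_force: 52.1
yaw-89.3: 76.8 [-0.009 -0.015  0.043] 0.0
0.03 [316.7 183.7]
0.0915 [317.4 163.9]
0.1015 [317.6 160.5]
0.1195 [317.8 154.3]
0.1215 [317.8 153.6]
0.1495 [318.2 143.5]
[104, 105, 105, 106, 138, 233, 245, 245, 245, 245, 244, 219, 175, 171, 184, 187, 226, 247, 224, 205, 202, 187, 182, 181, 185, 199, 196, 200, 208, 188]
[93, 115, 127, 139, 173, 209, 185, 154, 160, 171, 179, 110, 98, 179, 208, 235, 249, 249, 228, 209, 205, 190, 186, 186, 188, 203, 200, 203, 222, 219]
```

```bash
python3 -m pendant '[[[0,0,-1.9],[0,0,0],0],[[0,0,0],[0,0,0],0],[[0,0,0],[0,0,0],0],[[0,0,0],[0,0,0],0]]'; python3 st.py
python3 - <<'E'
from h import *
m=snap("side","pics/d7.png");a,b=cv2.imread("pics/side0.png"),cv2.imread("pics/d7.png")
for P in([.571,-.068,.086],[.571,-.068,.052],[.571,-.123,.086]): print(proj(m,[P])[0].round(1))
u=int(round(proj(m,[[.571,-.068,.086]])[0][0]))
for i in(a,b): print([i[170:215,u+k].mean(1).astype(int).tolist() for k in(-1,1)])
E
```

```text
t: 16.55
tool_pos: [0.5687, -0.1655, 0.1262]
tool_rot: [-0.38, -3.118, -0.0]
contact_force: [1.5, 0.3, -0.9]
opening: 0.0502
grip_force: 52.1
yaw-89.3: 76.8 [-0.019  0.034 -0.016] -0.0
[308.1 191.3]
[307.9 202.5]
[313.2 176.3]
[[203, 188, 166, 150, 143, 142, 141, 140, 140, 138, 139, 141, 142, 144, 148, 159, 174, 190, 194, 180, 158, 138, 130, 133, 135, 136, 136, 135, 130, 123, 113, 105, 102, 116, 141, 156, 156, 138, 114, 106, 107, 108, 108, 108, 108], [226, 233, 228, 209, 183, 170, 168, 169, 165, 157, 154, 156, 156, 156, 156, 157, 163, 174, 188, 194, 183, 165, 159, 159, 153, 139, 124, 113, 105, 99, 93, 92, 95, 107, 131, 154, 159, 147, 122, 110, 108, 109, 108, 108, 108]]
[[208, 191, 168, 152, 148, 148, 147, 146, 142, 140, 142, 144, 145, 147, 151, 161, 177, 192, 195, 192, 188, 173, 154, 141, 138, 140, 141, 142, 142, 143, 141, 140, 140, 146, 157, 163, 159, 141, 116, 108, 110, 110, 109, 109, 109], [240, 237, 230, 212, 186, 173, 171, 173, 168, 161, 157, 158, 159, 161, 164, 173, 183, 195, 203, 209, 206, 196, 177, 152, 141, 138, 138, 136, 136, 135, 135, 135, 136, 140, 152, 161, 163, 150, 125, 111, 110, 112, 110, 110, 110]]
```

```bash
python3 -c "
from station import ctrl
print(ctrl.finish_job())"
```

```text
the job is handed in; nothing more can be done
None
```

The job is handed in at about 16.6 s. The plate is fully down in the slot and released. The lid was turned about 77° anticlockwise until free, and it is held level about 2 cm above the jar's mouth.

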